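# Extend the raking strut, lay the shaft in the stand and close its keeper

### The job

Get the green stand ready with its shaft: first take the yellow paddle and draw the strut out until its sprung copper button pops up through the next hole of the green tube. Then lift the steel shaft off the sloping blue rack and lower it into the stand's two vees, one collar outside each vee (either way round), letting go only once it is down in them. Last, swing the red keeper over until it lies on the shaft, and leave the loose things around alone.

Things in the scene. Friction and masses are not known exactly. Their poses are not given: they have to be found in the camera images.
- stand: fixed green stand, base 350 x 190 x 12 mm, turned up to 0.22 rad, on either side of the table. Origin on the table at mid-base; x up the strut's rake (away from the robot), y left, z up. At y -75 a telescopic strut rises towards +x, 30 degrees above level; its green tube's mouth is at (-10, -75, 107). At (148, 75) a post 14 mm thick carries a fixed vee. The shaft goes in parallel to y.
- stand_seat (a point): point fixed at (148, 0, 233) mm in the stand's frame, same axes: where the shaft's middle lies when down in both vees (strut locked). Vees at y -75 and +75 from here, 14 mm thick along y, 45 degree sides, mouth about 36 mm wide, lips about 3 mm above the shaft's axis.
- strut (a joint): slide of the steel inner tube (22 mm square) out of the green one (34 mm square, 150 long, two 13 mm holes in its upper face 30 and 115 mm below the mouth, white beside them), m, 0 to 0.090. Starts at 0 to 0.03, button hidden between the holes. At 0.070 (play 1.5 mm) it pops out of the upper hole and locks the slide. Draw at about 30 mm/s; about 6 N plus 8 N per m/s; stays where left.
- button (a joint): the copper spring button (10 mm diameter, domed) on the inner tube: 0 = sprung fully out (6 mm proud of the green tube), grows as pressed in, about 0.011 m while hidden under the tube wall. Spring 2 to 5 N, pops out by itself at a hole.
- paddle (a point): grasp point on the yellow paddle, a plate 10 mm thick, 44 wide, square to the strut, its free edge 15 mm beyond this point. x: along the strut, drawing-out way, through the plate; y: across; z: towards the free edge (30 degrees off vertical, towards the robot). Come in along -z, close along x. 29 mm below along -z is the green tube's upper face; the strut's vee is 100 mm along x.
- saddle (a point): centre of the shaft's journal when it lies in the strut's moving vee; moves with the strut. Axes as paddle.
- shaft: loose steel shaft 200 mm long, 0.45 kg (x 0.8 to 1.2), same both ways. Origin at its middle, x along it. Diameter 24 over the middle 110 mm, journals 18 from 55 to 92 mm either side, end collars 26. Starts on the rack sloping 35 degrees, +x end up and away from the robot, z square to it, upward. Grip its middle, along its -z. Rack vees 75 mm either side; a 12 mm wide spine 47 mm below its axis.
- rack: fixed blue rack, base 240 x 120 x 10 mm, turned up to 0.3 rad, on the side of the table away from the stand. Origin on the table 100 mm nearer the robot than mid-base; x away from the robot, z up. The shaft's middle starts at (100, 0, 115) mm in its frame; a stop holds the lower end.
- keeper (a joint): red keeper arm hinged on the stand's post, rad, 0 to 2.1. Starts at 0 to 0.25, standing up and leaning back towards the robot (0 = 25 degrees back of vertical); grows as it swings over the top, away from the robot (about stand +y), and down; 2.0 when level on the shaft. Stiff hinge (0.035 N m), stays where left. Clear of the shaft's way down at the start.
- keeper_hinge (a point): the keeper's hinge axis (parallel to stand y), fixed on the stand at (113, 75, 245) mm in its frame, same axes.
- keeper_tip (a point): centre of the keeper's round end bar (12 mm diameter, 30 mm long across), 66 mm from the hinge; x points from hinge to tip. The arm is 14 mm wide, 6 mm thick.
- screwdriver: loose bystander: screwdriver 190 mm, lying between stand and rack; leave alone
- filter: loose bystander: orange oil filter can, 72 mm diameter, 90 mm tall; leave alone
- multimeter: loose bystander: yellow multimeter 140 x 70 x 34 mm; leave alone
- jack: loose bystander: black bottle jack, 90 mm foot, 130 mm tall; leave alone
- pulley: loose bystander: aluminium pulley, 100 mm diameter, 36 mm tall; leave alone
- piston: loose bystander: aluminium piston, 76 mm diameter, 60 mm tall; leave alone
- spanner: loose bystander: spanner 180 mm; leave alone
Not all that is in view belongs to the job. There is more than one size of the shaft; the one meant has the size given above.

How it is judged (in metres and radians):
On the way, in this order (a step that is already met when the one before it is completed fails the run):
1. the strut is drawn out and the button has popped up through the upper hole (value of joint strut between 0.066 and 0.074 m and value of joint button below 0.004 m), for 0.2 s.
2. the shaft is lifted off the rack, in the fingers (contact force between the fingers and shaft above 0.5 N and distance of shaft from where it was at the start of the episode above 0.05 m and contact force between shaft and rack below 0.1 N), for 0.1 s.
3. the shaft is down in both vees (within 10 mm) while the fingers still hold it (contact force between the fingers and shaft above 0.5 N and horizontal distance between shaft and stand_seat below 0.018 m and z of shaft in the frame of stand_seat below 0.01 m and angle between the x axis of shaft and the y axis of stand, either way round below 0.12 rad), for 0.05 s.
4. the keeper is swung over onto the shaft (value of joint keeper above 1.85 rad), for 0.2 s.
At the end, for the whole second after the job is handed in: Strut at 0.070 m within 4 mm, button out (under 4 mm pressed); shaft at rest in both vees, its middle within 6 mm of stand_seat across and in height, 14 mm along the shaft, parallel to stand y within 0.06 rad; keeper above 1.85 rad; shaft let go (all of step 1 and x of shaft in the frame of stand_seat between -0.006 and 0.006 m and y of shaft in the frame of stand_seat between -0.014 and 0.014 m and z of shaft in the frame of stand_seat between -0.006 and 0.006 m and angle between the x axis of shaft and the y axis of stand, either way round below 0.06 rad and value of joint keeper above 1.85 rad and linear speed of shaft below 0.02 m/s and contact force between the fingers and shaft below 0.1 N); the robot touches nothing.
It fails at once if a loose bystander is moved by more than 30 mm (distance of any of screwdriver, filter, multimeter, jack, pulley, piston, spanner from where it was at the start of the episode above 0.03 m).
It also fails if it takes over 69 s, if anything falls off the work surface, if the arm or the gripper's body presses on something with over 40 N, if the wrist force passes 120 N, or if a joint passes its speed limit or range.

### The arm

A 6-joint arm with a two-finger parallel gripper is mounted at the origin on the work surface. World frame = base frame: x ahead of the robot, y to its left, z up, the work surface at z = 0. Lengths are in m, angles in degrees, forces in N, time in s.
With the tool pointing down it reaches from about 0.375 to 0.9 m from the base axis. Payload 3.1 kg.
Tool frame: the origin (TCP) lies on the centre line of the jaws, within the pads' length; the fingertips stand 25 mm ahead of it and the grasp point (between the pads) lies 6 mm ahead of it; y points along the fingers, x is the direction in which the jaws open and shut, and the axes are right-handed (so a half turn about y gives the same grasp; the last joint's range is limited). The gripper opens to 87 mm and grips with 3 to 60 N. Pads are 19 mm wide; open, the fingers measure 117 mm over their backs; the gripper's body (75 mm by 190 mm) begins 51 mm behind the grasp point.
Start: joints at [55.949, 30.224, 82.088, -0, 67.689, -10.227], TCP at [0.252, 0.572, 0.248] pointing down, gripper open.
Joint ranges: [-176.69, 176.69], [-43.24, 126.21], [12.49, 139.97], [-82, 262], [0, 151.66], [-163.58, 163.58]. Speed limits (degrees/s): [159.86, 159.86, 180, 180, 180, 180].

### API

Orientations are given as a 3x3 rotation matrix whose columns are the frame's x, y, z axes.
In Python, from rig import * gives the robot as it stands.
- The arm moves only by the tool play_rows, never from a script. Its argument "commands" is a list of rows, each a list of 2 entries, a list of its own where there are three numbers: the shift along the world's x, y, z in m, then the turn, a rotation vector about the world's x, y, z in rad. A call has 1 to 10 rows; each row is the pose to reach, as a shift and turn from the pose commanded when the call began; what a row does not reach only later rows make up. A row lasts 1/8 s, in which the tool goes at most 62.5 mm and 10.7 degrees, less where a joint would pass 70% of its speed; a pose out of reach is approached as far as the arm can. A call with a gripper value outside its range is refused whole. "gripper" is the finger opening in m, from 0 to 0.087, set as the call begins (left out, the last holds). The fingers move at their own pace and stop on an object; the grip force is fixed at half the most. Time passes only in rows, so rows that repeat a pose let the fingers close. It gives the time, the measured TCP pose, the force and the opening at its end, in the units of the state.
- read_state(): the state, without advancing time (a new reading comes with each control period).
- capture(name): name is "scene" or "side" or "wrist"; returns a dict with "frame" (400x640x3 uint8, red, green, blue), "depth" (400x640 float32, m along the optical axis (not along the pixel's ray), 0 where there is no reading), "mtx" (3x3 intrinsics, pixels), "dist_coeffs" ([k1, k2, p1, p2, k3] as OpenCV has them; the pictures are not rectified), "cam_to_world" (4x4, takes a point from camera to world coordinates); the wrist camera has in their place "hand_eye" (4x4, takes a point from camera to tool coordinates, whose origin is the TCP and whose axes are the tool frame's). Camera axes: x right, y down, z forward; pixel columns grow to the right and rows downward; lengths in m; the calibration is good to about 2 mm. A picture is of the moment at which its call begins: read the wrist's pose just before it.
- hand_in(): hands the job in, once; it reports no verdict.
The state is a dict: "time_s": time; "joint_positions": joint angles; "qvel": joint speeds; "tau": joint torques, N m; "position": TCP position; "tcp_rot": TCP orientation; "force": force on the tool from outside, world axes, zero at the start; "moment": the same for the moment, N m; "opening": opening from 0.0 (shut) to 1.0 (fully open).
Only numpy, scipy, OpenCV 4.12 (cv2) and the standard library are available. Lean on these libraries where they do the work, as an engineer would, in place of code of your own. Each camera call takes 0.05 s, during which the arm holds its last target. There are 200 camera calls.

## Working session

There is one attempt and no reset: what is moved stays moved. The work goes in short steps, Python scripts to look and compute and a tool call to move; the robot and the scene stay as the last step left them, time stands still between calls to the robot, and variables do not carry over. Pictures are saved under pics/ and viewed, about 8 in all and at most 12, crops included, and the job is handed in when it is done.

Besides the shell and the picture viewer there is one more tool, called after "Request:" as name([rows], argument=value, ...), one row to a line, values as JSON. play_rows: Moves the arm, as the interface text tells. Its arguments: {"type":"object","properties":{"commands":{"type":"array"},"gripper":{"type":"number"}},"required":["commands"]}

```bash
mkdir -p pics; ls; cat > h.py <<'E'
from rig import *
import numpy as np, cv2
def snap(n,tag):
    s=read_state(); c=capture(n); c['state']=s
    np.savez(f'pics/{tag}.npz',frame=c['frame'],depth=c['depth'],mtx=c['mtx'],dist=c['dist_coeffs'],T=T(c,s))
    cv2.imwrite(f'pics/{tag}.png',c['frame'][...,::-1]); return c
def T(c,s):
    if 'cam_to_world' in c: return np.array(c['cam_to_world'])
    W=np.eye(4);W[:3,:3]=s['tcp_rot'];W[:3,3]=s['position'];return W@np.array(c['hand_eye'])
def load(tag): return np.load(f'pics/{tag}.npz')
def pts(d,uv):
    uv=np.array(uv,float).reshape(-1,2)
    n=cv2.undistortPoints(uv[:,None],d['mtx'],d['dist'])[:,0]
    z=np.array([d['depth'][int(round(v)),int(round(u))] for u,v in uv])
    P=np.c_[n*z[:,None],z]; return P@d['T'][:3,:3].T+d['T'][:3,3]
def cloud(d):
    v,u=np.nonzero(d['depth']>0); return u,v,pts(d,np.c_[u,v])
def proj(d,P):
    P=np.atleast_2d(P); Ti=np.linalg.inv(d['T'])
    return cv2.projectPoints((P@Ti[:3,:3].T+Ti[:3,3])[:,None],np.zeros(3),np.zeros(3),d['mtx'],d['dist'])[0][:,0]
def crop(tag,x,y,w,h,s,out):
    im=cv2.imread(f'pics/{tag}.png')[y:y+h,x:x+w]; cv2.imwrite(f'pics/{out}.png',cv2.resize(im,None,fx=s,fy=s,interpolation=cv2.INTER_CUBIC))
E
python3 - <<'E'
from h import *
for n in('scene','side'): 
    c=snap(n,n+'0'); print(n,T(c,c['state'])[:3].round(3).tolist())
a=cv2.imread('pics/scene0.png');b=cv2.imread('pics/side0.png')
cv2.imwrite('pics/both.png',cv2.resize(np.vstack([a,b]),(0,0),fx=.75,fy=.75))
print(read_state())
E
```

```text
pics
scene [[-0.859, 0.312, -0.407, 1.003], [0.513, 0.522, -0.682, 0.777], [-0.001, -0.794, -0.608, 0.927]]
side [[0.916, -0.25, 0.315, 0.143], [-0.402, -0.547, 0.734, -0.898], [-0.011, -0.799, -0.601, 0.925]]
{'time_s': 0.1, 'joint_positions': array([ 5.59513655e+01,  3.02749423e+01,  8.21479876e+01,  1.71208826e-03,
        6.76905581e+01, -1.02259865e+01]), 'qvel': array([ 0.01376994, -0.08704417, -0.14140416,  0.06814211, -0.11037435,
       -0.03082783]), 'tau': array([ 4.51894948e-04, -4.40985274e+01, -1.77151090e+01,  6.35460857e-02,
        5.34039584e-02, -2.74734646e-05]), 'position': array([0.25204993, 0.57126085, 0.24666135]), 'tcp_rot': array([[ 4.03916232e-01, -1.13191309e-03, -9.14795275e-01],
       [ 9.14793909e-01, -1.62568645e-03,  4.03917641e-01],
       [-1.94436995e-03, -9.99998038e-01,  3.78826059e-04]]), 'force': array([ 0.42538651, -0.60316555,  0.09597917]), 'moment': array([0.05682635, 0.01264818, 0.00103996]), 'opening': 1.0019521829697065}
```

View pics/both.png

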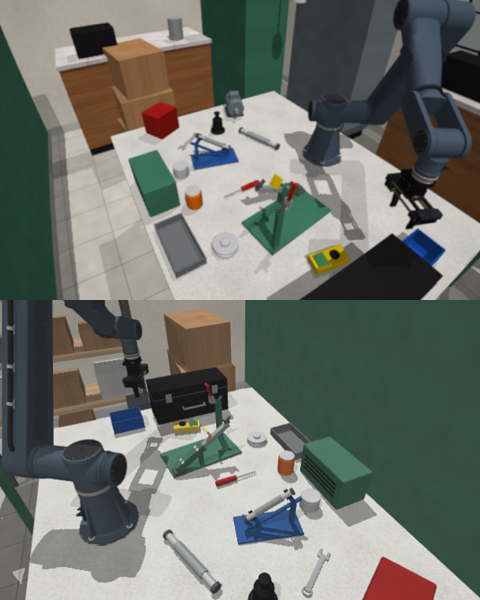

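The scene shows the stand at +y: base at scene (385,285) full-res, the yellow paddle at about (370,242) and the red keeper at (390,258). The blue rack is at -y: scene (283,200), side (355,690-400). Shaft candidates are the one on the rack (side (360,270)) and a larger loose one on the table (side (255,345)). I choose the one on the rack and will check it by size.

```bash
python3 - <<'E'
from h import *
P=[];C=[]
for t in('scene0','side0'):
    d=load(t);u,v,p=cloud(d);P.append(p);C.append(d['frame'][v,u])
P=np.vstack(P);C=np.vstack(C)
hsv=cv2.cvtColor(C[:,None],cv2.COLOR_RGB2HSV)[:,0].astype(int)
w=(P[:,0]>.2)&(P[:,0]<.95)&(abs(P[:,1])<.6)
def rect(m,n):
    q=P[m][:,:2].astype(np.float32)
    # keep biggest cluster
    g=np.zeros((400,400),np.uint8); ij=((q+[0,1])*200).astype(int); g[ij[:,0].clip(0,399),ij[:,1].clip(0,399)]=1
    g=cv2.morphologyEx(g,cv2.MORPH_CLOSE,np.ones((5,5)))
    k,l,s,c=cv2.connectedComponentsWithStats(g); b=1+np.argmax(s[1:,4]); q=q[l[ij[:,0].clip(0,399),ij[:,1].clip(0,399)]==b]
    r=cv2.minAreaRect(q); print(n,len(q),r,P[m][:,2].mean())
rect(w&(hsv[:,0]>65)&(hsv[:,0]<95)&(hsv[:,1]>90)&(P[:,2]>.005)&(P[:,2]<.018)&(P[:,1]>0),'green')
rect(w&(hsv[:,0]>100)&(hsv[:,0]<125)&(hsv[:,1]>120)&(P[:,2]>.004)&(P[:,2]<.016)&(P[:,1]<.1),'blue')
a=cv2.imread('pics/scene0.png')[200:350,310:460];b=cv2.imread('pics/side0.png')[90:240,200:350];c=cv2.imread('pics/side0.png')[230:340,290:420];e=cv2.imread('pics/scene0.png')[160:240,240:340]
f=lambda x:cv2.resize(x,(400,300),interpolation=cv2.INTER_CUBIC)
cv2.imwrite('pics/crops.png',np.vstack([np.hstack([f(a),f(b)]),np.hstack([f(c),f(e)])]))
E
```

```text
Still running in the background as job /tmp/bash_jobs.1000/e6cd8962731b (pid 489). You'll get a notice when it ends.
```

```bash
kill -- -$(cat /tmp/bash_jobs.1000/e6cd8962731b/pid); sed -i "s/def load(tag): return np.load(f'pics\/{tag}.npz')/def load(tag): return dict(np.load(f'pics\/{tag}.npz'))/" h.py
cat > m1.py <<'E'
from h import *
P=[];C=[]
for t in('scene0','side0'):
    d=load(t);u,v,p=cloud(d);P.append(p);C.append(d['frame'][v,u])
P=np.vstack(P);C=np.vstack(C)
hsv=cv2.cvtColor(C[:,None],cv2.COLOR_RGB2HSV)[:,0].astype(int)
w=(P[:,0]>.2)&(P[:,0]<.95)&(abs(P[:,1])<.6)
def rect(m,n):
    q=P[m][:,:2].astype(np.float32)
    g=np.zeros((400,400),np.uint8); ij=((q+[0,1])*200).astype(int); g[ij[:,0].clip(0,399),ij[:,1].clip(0,399)]=1
    g=cv2.morphologyEx(g,cv2.MORPH_CLOSE,np.ones((5,5)))
    k,l,s,c=cv2.connectedComponentsWithStats(g); b=1+np.argmax(s[1:,4]); q=q[l[ij[:,0].clip(0,399),ij[:,1].clip(0,399)]==b]
    r=cv2.minAreaRect(q); print(n,len(q),r,P[m][:,2].mean())
if __name__=='__main__':
    rect(w&(hsv[:,0]>65)&(hsv[:,0]<95)&(hsv[:,1]>90)&(P[:,2]>.005)&(P[:,2]<.018)&(P[:,1]>0),'green')
    rect(w&(hsv[:,0]>100)&(hsv[:,0]<125)&(hsv[:,1]>120)&(P[:,2]>.004)&(P[:,2]<.016)&(P[:,1]<.1),'blue')
    a=cv2.imread('pics/scene0.png')[200:350,310:460];b=cv2.imread('pics/side0.png')[90:240,200:350];c=cv2.imread('pics/side0.png')[230:340,290:420];e=cv2.imread('pics/scene0.png')[160:240,240:340]
    f=lambda x:cv2.resize(x,(400,300),interpolation=cv2.INTER_CUBIC)
    cv2.imwrite('pics/crops.png',np.vstack([np.hstack([f(a),f(b)]),np.hstack([f(c),f(e)])]))
E
timeout 100 python3 m1.py
```

```text
green 5575 ((0.4448115825653076, 0.2438000738620758), (0.3498114049434662, 0.19542361795902252), 6.640986442565918) 0.012786287394297881
blue 3263 ((0.5317438244819641, -0.26814913749694824), (0.1262030452489853, 0.23737585544586182), 74.8406982421875) 0.010417612876173859bash: kill: (-489) - No such process
```

View pics/crops.png

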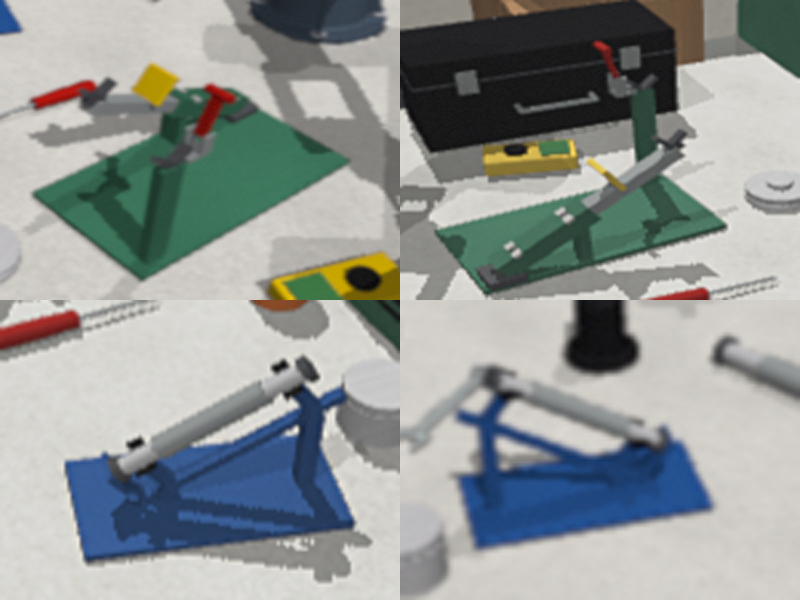

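Crops: bottom shows the shaft on the rack with grey middle and end collars; the top right crop shows the paddle, tube and keeper (red, leaning towards the robot). Next I verify the poses and sizes.

```bash
cat > geo.py <<'E'
import numpy as np
def Rz(a): return np.array([[np.cos(a),-np.sin(a),0],[np.sin(a),np.cos(a),0],[0,0,1]])
S0=np.array([.4448,.2438,0]);SY=np.radians(6.64);SR=Rz(SY)
RC=np.array([.5317,-.2681,0]);RY=np.radians(-15.16);RR=Rz(RY);R0=RC-RR@[.1,0,0]
c,s=np.cos(np.pi/6),.5
PR=SR@np.array([[c,0,-s],[0,1,0],[s,0,c]])  # paddle axes in world
def sw(p): return S0+SR@np.array(p)
def rw(p): return R0+RR@np.array(p)
MOUTH=sw([-.010,-.075,.107]); SEAT=sw([.148,0,.233]); HINGE=sw([.113,.075,.245])
E
cat >> m1.py <<'E'
    from geo import *
    d=(P-MOUTH)@PR
    near=w&(abs(d[:,1])<.03)
    def med(m,n,A): q=A[m]; print(n,len(q),np.percentile(q,[2,50,98],axis=0).round(4).tolist() if len(q) else '')
    yel=(hsv[:,0]>20)&(hsv[:,0]<33)&(hsv[:,1]>120)
    med(near&yel&(d[:,2]>.02)&(d[:,2]<.08)&(d[:,0]>0)&(d[:,0]<.2),'yellow strut frame',d)
    g=(hsv[:,0]>65)&(hsv[:,0]<95)&(hsv[:,1]>90)
    med(near&g&(abs(d[:,1])<.012)&(abs(d[:,2]-.017)<.012)&(d[:,0]>-.15)&(d[:,0]<0.02),'tube top',d)
    r=(P-S0)@SR
    med(w&(abs(r[:,0]-.148)<.03)&(abs(r[:,1]-.075)<.03)&(r[:,2]>.08)&(r[:,2]<.2)&g,'post',r)
    red=((hsv[:,0]<8)|(hsv[:,0]>172))&(hsv[:,1]>130)
    k=(P-HINGE)@SR
    km=w&red&(np.linalg.norm(k,axis=1)<.1)
    med(km,'keeper (stand axes about hinge)',k)
    far=km&(np.linalg.norm(k[:,[0,2]],axis=1)>.055); med(far,'keeper tip',k)
    # shaft
    SX=RR@np.array([np.cos(np.radians(35)),0,np.sin(np.radians(35))]);SZ=RR@np.array([-np.sin(np.radians(35)),0,np.cos(np.radians(35))])
    M=rw([.1,0,.115]); A=np.c_[SX,RR[:,1],SZ]
    e=(P-M)@A
    gray=hsv[:,1]<60
    sh=w&(abs(e[:,0])<.12)&(abs(e[:,1])<.03)&(abs(e[:,2])<.03)
    for x0,x1 in((-.12,-.09),(-.05,0),(0,.05),(.093,.12)):
        med(sh&gray&(e[:,0]>x0)&(e[:,0]<x1),f'shaft {x0},{x1}',e)
    print('M',M,'SEAT',SEAT,'HINGE',HINGE)
    for x0 in(-.05,-.025,0.,.025):
        q=e[sh&gray&(e[:,0]>x0)&(e[:,0]<x0+.025)][:,1:]
        from scipy.optimize import least_squares
        r_=least_squares(lambda t:np.hypot(q[:,0]-t[0],q[:,1]-t[1])-t[2],[0,0,.012],loss='soft_l1',f_scale=.001); print(x0,r_.x.round(4))
    from collections import Counter
    ob=w&(P[:,2]>.02)&(P[:,0]>.2)
    for n,cn in(('filter',(5,18)),):
        med(w&(hsv[:,0]>cn[0])&(hsv[:,0]<cn[1])&(hsv[:,1]>150)&(P[:,2]>.06),n,P)
E
timeout 100 python3 m1.py
```

```text
green 5575 ((0.4448115825653076, 0.2438000738620758), (0.3498114049434662, 0.19542361795902252), 6.640986442565918) 0.012786287394297881
blue 3263 ((0.5317438244819641, -0.26814913749694824), (0.1262030452489853, 0.23737585544586182), 74.8406982421875) 0.010417612876173859
yellow strut frame 223 [[0.0466, -0.0212, 0.0212], [0.0524, 0.003, 0.0445], [0.0567, 0.0249, 0.0662]]
tube top 143 [[-0.1465, -0.0119, 0.0162], [-0.066, -0.0, 0.0208], [-0.007, 0.011, 0.0245]]
post 388 [[0.1271, 0.0675, 0.0831], [0.1483, 0.083, 0.1433], [0.1579, 0.0852, 0.1971]]
keeper (stand axes about hinge) 216 [[-0.0261, -0.0131, 0.0058], [-0.0153, 0.002, 0.0486], [-0.0049, 0.0174, 0.072]]
keeper tip 100 [[-0.0264, -0.0154, 0.0533], [-0.0189, 0.0024, 0.0675], [-0.0144, 0.0178, 0.0726]]
shaft -0.12,-0.09 55 [[-0.1031, -0.0148, -0.0055], [-0.0935, -0.0044, 0.0085], [-0.0907, 0.0111, 0.0132]]
shaft -0.05,0 235 [[-0.0489, -0.0143, -0.0077], [-0.0241, -0.0051, 0.0073], [-0.001, 0.0145, 0.0133]]
shaft 0,0.05 253 [[0.0005, -0.014, -0.0068], [0.0253, -0.0049, 0.0075], [0.0484, 0.0136, 0.0134]]
shaft 0.093,0.12 71 [[0.0935, -0.0144, -0.0108], [0.0991, -0.0016, 0.0024], [0.1015, 0.0138, 0.0134]]
M [ 0.5317 -0.2681  0.115 ] SEAT [0.59180726 0.26091333 0.233     ] HINGE [0.54836973 0.33136318 0.245     ]
-0.05 [-0.001  -0.0002  0.012 ]
-0.025 [-0.0003 -0.0004  0.0128]
0.0 [-0.0011 -0.0002  0.0121]
0.025 [-0.0011  0.      0.0119]
filter 267 [[0.5369, -0.0621, 0.0606], [0.7459, -0.0239, 0.0748], [0.7857, 0.3354, 0.2772]]
```

```bash
cat > plan.py <<'E'
from h import *; from geo import *
from scipy.spatial.transform import Rotation as Ro
def tool(x,y): x=np.array(x);y=np.array(y); return np.c_[x,y,np.cross(x,y)]
def delta(gp,R,off=.006,nm=''):
    """shift/turn to bring grasp point (off ahead of TCP) to gp"""
    st=read_state(); tcp=np.array(gp)-off*R[:,1]; dp=tcp-st['position']; rv=Ro.from_matrix(R@st['tcp_rot'].T).as_rotvec()
    print(nm,'t',round(st['time_s'],2),'shift',dp.round(4).tolist(),'turn',rv.round(4).tolist(),'deg',round(np.degrees(np.linalg.norm(rv)),1),'dist',round(np.linalg.norm(dp),3)); return dp,rv
RP=tool(PR[:,0],-PR[:,2])
PAD=MOUTH+PR@[.0517,.002,.047]
E
python3 - <<'E'
from plan import *
print(PAD,RP.tolist())
delta(PAD+.1*PR[:,2],RP)
E
```

```text
[0.46443893 0.17259323 0.17355319] [[0.8602163498198774, 0.49664614112982347, -0.1156306274454216], [0.10013906082326923, 0.057815313722710794, 0.993292282259647], [0.5, -0.8660254037844387, -6.938893903907228e-18]]
 t 0.1 shift [0.1597, -0.4048, 0.0187] turn [0.3258, -0.4425, -1.0143] deg 66.1 dist 0.436
```

Request:
play_rows([
  [[0.01,-0.03,0.02],[0.02,-0.03,-0.06]],
  [[0.03,-0.08,0.04],[0.06,-0.09,-0.2]],
  [[0.05,-0.13,0.05],[0.11,-0.15,-0.35]],
  [[0.07,-0.18,0.06],[0.15,-0.21,-0.49]],
  [[0.09,-0.23,0.06],[0.2,-0.27,-0.62]],
  [[0.11,-0.28,0.05],[0.24,-0.33,-0.75]],
  [[0.13,-0.33,0.04],[0.28,-0.38,-0.88]],
  [[0.15,-0.375,0.03],[0.31,-0.42,-0.97]],
  [[0.16,-0.404,0.02],[0.326,-0.4425,-1.014]],
  [[0.16,-0.404,0.02],[0.326,-0.4425,-1.014]],
])

```text
time_s: 1.35
position: [0.4119, 0.1659, 0.2664]
tcp_rot: [[0.861, 0.496, -0.111], [0.097, 0.055, 0.994], [0.499, -0.867, -0.0]]
force: [0.1, 0.8, -0.9]
opening: 0.995
```

```bash
python3 - <<'E'
from plan import *
delta(PAD+.1*PR[:,2],RP)
snap('wrist','w1')
d=load('w1')
P0=[PAD+PR@[a,b,c] for a,b,c in((0,0,.015),(0,.022,.015),(0,-.022,.015),(0,0,-.029))]+[MOUTH]
print(proj(d,np.array(P0)).round(1).tolist())
u,v,p=cloud(d); hsv=cv2.cvtColor(d['frame'],cv2.COLOR_RGB2HSV)[v,u].astype(int)
e=(p-MOUTH)@PR
yel=(hsv[:,0]>20)&(hsv[:,0]<33)&(hsv[:,1]>120)&(e[:,0]<.15)&(e[:,0]>0)&(abs(e[:,1])<.05)
print('yellow',np.percentile(e[yel],[1,50,99],axis=0).round(4).tolist())
top=yel&(e[:,2]>np.percentile(e[yel][:,2],60)); print('top',np.percentile(e[top],[2,50,98],axis=0).round(4).tolist())
g=(hsv[:,0]>65)&(hsv[:,0]<95)&(hsv[:,1]>90)&(abs(e[:,1])<.01)&(abs(e[:,2]-.017)<.015)&(e[:,0]>-.12)&(e[:,0]<-.01)
print('tube',np.percentile(e[g],[2,50,98],axis=0).round(4).tolist())
E
```

```text
t 1.35 shift [-0.0001, 0.0005, -0.0011] turn [0.0003, -0.0011, 0.0042] deg 0.3 dist 0.001
[[313.5, 210.2], [313.4, 183.5], [313.6, 235.6], [313.6, 194.7], [261.7, 191.7]]
yellow [[0.0043, -0.0167, 0.0146], [0.0729, 0.0246, 0.225], [0.1254, 0.0365, 0.2302]]
top [[0.0474, 0.024, 0.2262], [0.0811, 0.0249, 0.2278], [0.1193, 0.026, 0.2303]]
tube [[-0.1113, -0.0095, 0.0189], [-0.0677, 0.0002, 0.0203], [-0.0118, 0.0096, 0.0217]]
```

View pics/w1.png

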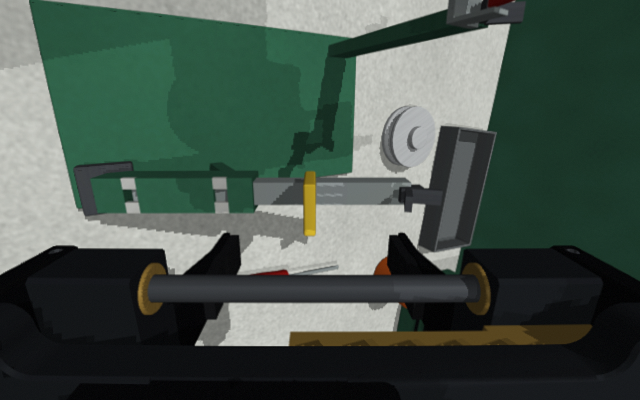

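Wrist view: paddle between the fingers at (310,203), top edge (311,234). Tube mouth at (254,191), with its white-marked holes at (219,195) and (130,195). I'll refine.

```bash
python3 - <<'E'
from plan import *
d=load('w1')
u,v,p=cloud(d); hsv=cv2.cvtColor(d['frame'],cv2.COLOR_RGB2HSV)[v,u].astype(int)
e=(p-MOUTH)@PR
f=lambda n,m:print(n,m.sum(),np.percentile(e[m],[2,50,98],axis=0).round(4).tolist())
yel=(hsv[:,0]>20)&(hsv[:,0]<33)&(hsv[:,1]>120)&(e[:,0]<.15)&(e[:,0]>0)&(abs(e[:,1])<.05)&(e[:,2]<.09)&(e[:,2]>.01)&(u<330)
f('yellow',yel); f('yellow top',yel&(e[:,2]>.058))
g=(hsv[:,0]>65)&(hsv[:,0]<95)&(hsv[:,1]>90)&(abs(e[:,1])<.03)&(e[:,2]>.012)&(e[:,0]>-.2)&(e[:,0]<.05)
f('tube',g)
w=(hsv[:,1]<40)&(hsv[:,2]>120)&(abs(e[:,1])<.03)&(abs(e[:,2]-.018)<.008)&(e[:,0]<-.005)&(e[:,0]>-.14)
f('white1',w&(e[:,0]>-.07)); f('white2',w&(e[:,0]<-.07))
gr=(hsv[:,1]<60)&(abs(e[:,1])<.03)&(abs(e[:,2]-.012)<.012)&(e[:,0]<.18)&(e[:,0]>.07)
f('inner',gr)
print(pts(d,[[311,234],[314,232]]), ((pts(d,[[311,234],[311,228],[254,191],[250,191]])-MOUTH)@PR).round(4).tolist())
# post vee
r=(p-S0)@SR
m=(abs(r[:,0]-.148)<.04)&(abs(r[:,1]-.075)<.03)&(r[:,2]>.19)&(r[:,2]<.24)
print('postvee',m.sum(),np.percentile(r[m],[2,50,98],axis=0).round(4).tolist())
m=(r[:,2]<.016)&(r[:,2]>.008)&(hsv[:,0]>65)&(hsv[:,0]<95)&(hsv[:,1]>90)&(abs(r[:,0])<.2)&(abs(r[:,1])<.12)
print('base',m.sum(),np.percentile(r[m],[.2,50,99.8],axis=0).round(4).tolist(),cv2.minAreaRect(r[m][:,:2].astype(np.float32)))
E
```

```text
yellow 739 [[0.0436, -0.0177, 0.015], [0.0481, 0.0086, 0.0639], [0.053, 0.0238, 0.0653]]
yellow top 598 [[0.0435, -0.0177, 0.0614], [0.0481, 0.0046, 0.0641], [0.0521, 0.0236, 0.0654]]
tube 4813 [[-0.1525, -0.0137, 0.0154], [-0.0782, 0.0037, 0.0202], [0.0012, 0.0191, 0.1857]]
white1 310 [[-0.0415, -0.0152, 0.0184], [-0.0355, -0.0048, 0.0202], [-0.0293, 0.0187, 0.0218]]
white2 346 [[-0.1267, -0.0148, 0.0138], [-0.1199, -0.0015, 0.0202], [-0.1138, 0.0189, 0.0216]]
inner 2065 [[0.0712, -0.0092, 0.0032], [0.1077, 0.0041, 0.0143], [0.1508, 0.0127, 0.0234]]
[[0.45592329 0.15221062 0.18808392]
 [0.45817314 0.15393851 0.18872139]] [[0.0496, -0.0173, 0.065], [0.0496, -0.0124, 0.0641], [-0.0043, 0.0053, 0.0162], [-0.0074, 0.0062, 0.0193]]
postvee 1261 [[0.1092, 0.0643, 0.1909], [0.1436, 0.0736, 0.2237], [0.1605, 0.0829, 0.2385]]
base 45644 [[-0.1749, -0.0885, 0.0095], [-0.0504, 0.0218, 0.012], [0.1704, 0.096, 0.0145]] ((-0.0013372451066970825, 0.0024962127208709717), (0.18824370205402374, 0.3484150469303131), 89.82646942138672)
```

```bash
python3 - <<'E'
from plan import *
delta(MOUTH+PR@[.049,.003,.0485],RP)
E
sed -i 's/^S0=.*SR=Rz(SY)/SY=np.radians(6.55);SR=Rz(SY);S0=np.array([.4448,.2438,0])+SR@[-.0052,.0027,0]/' geo.py
sed -i 's/^PAD=.*/PAD=MOUTH+PR@[.0535,0,.046]/' plan.py
python3 - <<'E'
from plan import *
delta(PAD,RP); print('lift dir',PR[:,2],'draw',PR[:,0])
E
```

```text
t 1.4 shift [0.0461, 0.006, -0.0884] turn [0.0002, 0.0003, 0.0022] deg 0.1 dist 0.1
 t 1.4 shift [0.046, 0.0056, -0.0883] turn [0.0002, 0.0003, 0.0006] deg 0.0 dist 0.1
lift dir [-0.49673634 -0.05703511  0.8660254 ] draw [0.86037259 0.09878771 0.5       ]
```

Consistent. Go in along −z, then close.

Request:
play_rows([
  [[0.012,0.0015,-0.022],[0,0,0]],
  [[0.023,0.003,-0.044],[0,0,0]],
  [[0.035,0.004,-0.066],[0,0,0]],
  [[0.043,0.005,-0.081],[0,0,0]],
  [[0.046,0.006,-0.087],[0,0,0]],
  [[0.046,0.006,-0.087],[0,0,0]],
])

```text
time_s: 2.15
position: [0.4586, 0.175, 0.1803]
tcp_rot: [[0.859, 0.498, -0.119], [0.103, 0.059, 0.993], [0.502, -0.865, -0.001]]
force: [-0.5, -0.5, -0.1]
opening: 1.0
```

Request:
play_rows([
  [[0,0,0],[0,0,0]],
  [[0,0,0],[0,0,0]],
  [[0,0,0],[0,0,0]],
  [[0,0,0],[0,0,0]],
  [[0,0,0],[0,0,0]],
  [[0,0,0],[0,0,0]],
], gripper=0.0)

```text
time_s: 2.9
position: [0.4584, 0.1737, 0.1806]
tcp_rot: [[0.859, 0.498, -0.116], [0.1, 0.058, 0.993], [0.502, -0.865, -0.0]]
force: [-0.1, -0.6, 0.2]
opening: 0.4
```

Request:
play_rows([
  [[0,0,0],[0,0,0]],
  [[0,0,0],[0,0,0]],
  [[0,0,0],[0,0,0]],
  [[0,0,0],[0,0,0]],
  [[0,0,0],[0,0,0]],
])

```text
time_s: 3.52
position: [0.4571, 0.1735, 0.1798]
tcp_rot: [[0.861, 0.496, -0.115], [0.1, 0.057, 0.993], [0.499, -0.867, -0.001]]
force: [-3.0, 0.9, -3.0]
opening: 0.112
```

Request:
play_rows([
  [[0.0033,0.0004,0.0019],[0,0,0]],
  [[0.0065,0.0008,0.0038],[0,0,0]],
  [[0.0098,0.0011,0.0057],[0,0,0]],
  [[0.0131,0.0015,0.0076],[0,0,0]],
  [[0.0163,0.0019,0.0095],[0,0,0]],
  [[0.0196,0.0023,0.0114],[0,0,0]],
  [[0.0229,0.0026,0.0133],[0,0,0]],
  [[0.0261,0.003,0.0152],[0,0,0]],
  [[0.0294,0.0034,0.0171],[0,0,0]],
  [[0.0327,0.0038,0.019],[0,0,0]],
])

```text
time_s: 4.78
position: [0.4865, 0.1769, 0.1969]
tcp_rot: [[0.865, 0.489, -0.116], [0.101, 0.056, 0.993], [0.492, -0.871, -0.001]]
force: [-6.9, -0.9, -5.3]
opening: 0.118
```

Request:
play_rows([
  [[0.002,0.0002,0.0012],[0,0,0]],
  [[0.0038,0.0004,0.0022],[0,0,0]],
  [[0.0052,0.0006,0.003],[0,0,0]],
])

```text
time_s: 5.15
position: [0.4936, 0.1777, 0.201]
tcp_rot: [[0.862, 0.493, -0.116], [0.101, 0.057, 0.993], [0.496, -0.868, -0.001]]
force: [-2.7, -2.8, -1.5]
opening: 0.113
```

Request:
play_rows([
  [[0.0015,0.0002,0.0009],[0,0,0]],
  [[0.0026,0.0003,0.0015],[0,0,0]],
  [[0.0026,0.0003,0.0015],[0,0,0]],
])

```text
time_s: 5.52
position: [0.4975, 0.1781, 0.2032]
tcp_rot: [[0.861, 0.495, -0.115], [0.1, 0.057, 0.993], [0.498, -0.867, -0.001]]
force: [-5.0, -2.6, -2.5]
opening: 0.111
```

```bash
python3 - <<'E'
from plan import *
snap('side','s2'); snap('scene','c2'); d=load('s2')
print(proj(d,np.array([MOUTH+PR@[-.03,0,.017]])))
u,v=proj(d,np.array([MOUTH+PR@[-.03,0,.017]]))[0].astype(int)
crop('s2',u-50,v-40,110,80,6,'s2c')
E
```

```text
[[260.93221741 197.00212038]]
```

View pics/s2c.png

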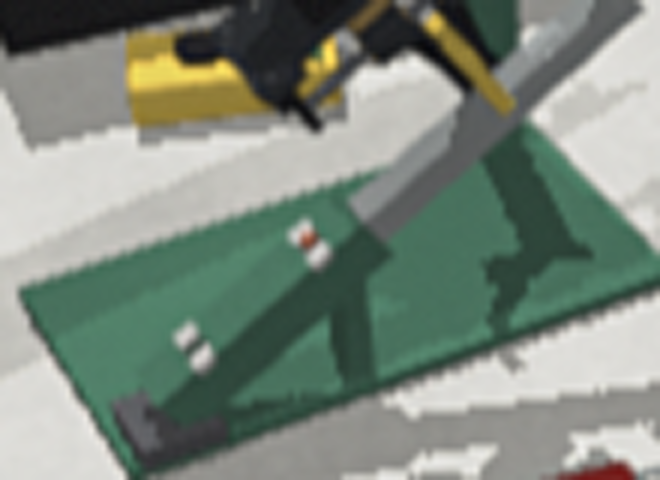

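The crop shows copper in the upper hole (crop (308,240)). I'll tug to confirm it is locked.

Request:
play_rows([
  [[0.0015,0.0002,0.0009],[0,0,0]],
  [[0.0026,0.0003,0.0015],[0,0,0]],
  [[0.0026,0.0003,0.0015],[0,0,0]],
])

```text
time_s: 6.0
position: [0.4985, 0.1782, 0.2039]
tcp_rot: [[0.863, 0.492, -0.116], [0.101, 0.057, 0.993], [0.495, -0.869, -0.001]]
force: [-7.4, -1.7, -3.1]
opening: 0.116
```

Request:
play_rows([
  [[0.0013,0.0001,0.0008],[0,0,0]],
  [[0.0017,0.0002,0.001],[0,0,0]],
  [[0.0017,0.0002,0.001],[0,0,0]],
])

```text
time_s: 6.38
position: [0.4987, 0.1782, 0.2039]
tcp_rot: [[0.865, 0.489, -0.116], [0.101, 0.056, 0.993], [0.492, -0.87, -0.001]]
force: [-9.3, -2.1, -3.5]
opening: 0.115
```

It's locked: the TCP does not follow and the force is rising. Relieve, open, back out.

Request:
play_rows([
  [[-0.0026,-0.0003,-0.0015],[0,0,0]],
  [[-0.003,-0.0003,-0.0018],[0,0,0]],
  [[-0.003,-0.0003,-0.0018],[0,0,0]],
  [[-0.003,-0.0003,-0.0018],[0,0,0]],
  [[-0.003,-0.0003,-0.0018],[0,0,0]],
], gripper=0.06)

```text
time_s: 7.0
position: [0.5007, 0.1787, 0.2051]
tcp_rot: [[0.859, 0.499, -0.116], [0.1, 0.058, 0.993], [0.503, -0.864, -0.0]]
force: [0.4, -0.4, 0.5]
opening: 0.595
```

Request:
play_rows([
  [[-0.0174,-0.002,0.03],[0,0,0]],
  [[-0.0348,-0.004,0.06],[0,0,0]],
  [[-0.0522,-0.006,0.09],[0,0,0]],
  [[-0.065,-0.008,0.112],[0,0,0]],
  [[-0.065,-0.008,0.112],[0,0,0]],
])

```text
time_s: 7.62
position: [0.4355, 0.1708, 0.3186]
tcp_rot: [[0.857, 0.502, -0.116], [0.1, 0.059, 0.993], [0.506, -0.863, -0.0]]
force: [1.9, -0.2, -1.1]
opening: 0.689
```

```bash
cat >> plan.py <<'E'
t=np.radians(35)
SX=RR@np.array([np.cos(t),0,np.sin(t)]);SZ=RR@np.array([-np.sin(t),0,np.cos(t)]);SM=rw([.1,-.0008,.115])
RS=tool(-RR[:,1],-SZ)
E
python3 - <<'E'
from plan import *
snap('wrist','w3'); d=load('w3'); u,v,p=cloud(d); hsv=cv2.cvtColor(d['frame'],cv2.COLOR_RGB2HSV)[v,u].astype(int)
e=(p-MOUTH)@PR
f=lambda n,m:print(n,m.sum(),np.percentile(e[m],[2,50,98],axis=0).round(4).tolist() if m.sum() else '')
f('yellow',(hsv[:,0]>20)&(hsv[:,0]<33)&(hsv[:,1]>120)&(abs(e[:,0]-.1)<.03)&(abs(e[:,1])<.05)&(e[:,2]<.09)&(e[:,2]>.055))
f('copper',((hsv[:,0]<16))&(hsv[:,1]>90)&(abs(e[:,1])<.02)&(abs(e[:,2]-.02)<.015)&(e[:,0]<0)&(e[:,0]>-.1))
f('tube',(hsv[:,0]>65)&(hsv[:,0]<95)&(hsv[:,1]>90)&(abs(e[:,1])<.01)&(abs(e[:,2]-.017)<.015)&(e[:,0]>-.12)&(e[:,0]<-.01))
print('vees',proj(d,np.array([SEAT+SR@[0,-.075,0],SEAT+SR@[0,.075,0],SEAT])).round(1))
print(SM,RS.round(3).tolist());delta(SM+.1*SZ,RS)
E
```

```text
yellow 480 [[0.0964, -0.0206, 0.0588], [0.1009, 0.0016, 0.0615], [0.1054, 0.0207, 0.0629]]
copper 85 [[-0.0363, -0.0041, 0.0122], [-0.0276, 0.0004, 0.0216], [-0.024, 0.0039, 0.0245]]
tube 1545 [[-0.1073, -0.0097, 0.0161], [-0.0661, 0.0001, 0.0176], [-0.0119, 0.0097, 0.019]]
vees [[409.  191.4]
 [424.7  23.7]
 [416.4 113.6]]
[ 0.53149079 -0.26887216  0.115     ] [[-0.262, 0.554, 0.791], [-0.965, -0.15, -0.214], [-0.0, -0.819, 0.574]]
 t 7.67 shift [0.0374, -0.4237, -0.1156] turn [0.8835, -0.1344, -1.6785] deg 109.0 dist 0.441
```

View pics/w3.png

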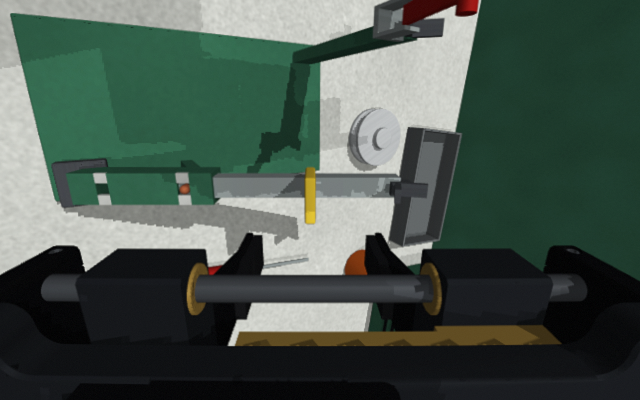

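Paddle at 0.1009 along the strut and button proud by ~6 mm: step 1 verified. Wrist view shows copper at (184,189) and the strut's vee at (405,188), matching the prediction of (409,191). Moving over to the rack.

Request:
play_rows([
  [[0.0,-0.02,0.01],[0.053,-0.008,-0.101]],
  [[0.0,-0.06,0.02],[0.124,-0.019,-0.235]],
  [[0.0,-0.1,0.02],[0.203,-0.031,-0.386]],
  [[0.0,-0.14,0.02],[0.283,-0.043,-0.537]],
  [[0.0,-0.18,0.02],[0.362,-0.055,-0.688]],
  [[0.005,-0.22,0.02],[0.442,-0.067,-0.839]],
  [[0.01,-0.26,0.01],[0.521,-0.079,-0.99]],
  [[0.015,-0.3,0.0],[0.601,-0.091,-1.141]],
  [[0.02,-0.33,-0.01],[0.68,-0.103,-1.292]],
  [[0.025,-0.36,-0.02],[0.76,-0.116,-1.443]],
])

```text
time_s: 8.93
position: [0.46, -0.1911, 0.2946]
tcp_rot: [[-0.034, 0.568, 0.822], [-0.992, -0.117, 0.039], [0.118, -0.815, 0.567]]
force: [0.0, 0.2, 1.1]
opening: 0.687
```

```bash
python3 - <<'E'
from plan import *
delta(SM+.1*SZ,RS); print(read_state()['joint_positions'].round(1))
E
```

```text
t 8.93 shift [0.0129, -0.0618, -0.0928] turn [0.1172, -0.0202, -0.2298] deg 14.8 dist 0.112
[-46.8   8.3 120.1  44.2  28.7   7.9]
```

Request:
play_rows([
  [[0.004,-0.02,-0.025],[0.04,-0.007,-0.08]],
  [[0.009,-0.04,-0.055],[0.08,-0.014,-0.16]],
  [[0.013,-0.055,-0.082],[0.117,-0.02,-0.23]],
  [[0.013,-0.062,-0.092],[0.117,-0.02,-0.23]],
  [[0.013,-0.062,-0.092],[0.117,-0.02,-0.23]],
])

```text
time_s: 9.55
position: [0.4726, -0.2518, 0.2021]
tcp_rot: [[-0.257, 0.552, 0.793], [-0.966, -0.149, -0.21], [0.002, -0.82, 0.572]]
force: [-0.1, -0.1, 0.0]
opening: 0.686
```

```bash
python3 - <<'E'
from plan import *
from scipy.optimize import least_squares
snap('wrist','w4'); d=load('w4'); u,v,p=cloud(d); hsv=cv2.cvtColor(d['frame'],cv2.COLOR_RGB2HSV)[v,u].astype(int)
A=np.c_[SX,RR[:,1],SZ]; e=(p-SM)@A
sh=(abs(e[:,1])<.03)&(abs(e[:,2])<.03)&(hsv[:,1]<60)
for x0 in(-.1,-.05,-.025,0,.025,.09):
    q=e[sh&(e[:,0]>x0)&(e[:,0]<x0+.025)]
    if len(q)<30: print(x0,len(q));continue
    r=least_squares(lambda t:np.hypot(q[:,1]-t[0],q[:,2]-t[1])-t[2],[0,0,.012],loss='soft_l1',f_scale=.001); print(x0,len(q),r.x.round(4))
print(np.percentile(e[sh&(abs(e[:,0])<.13)][:,0],[.2,99.8]))
delta(SM,RS); print(read_state()['joint_positions'].round(1))
E
```

```text
-0.1 309 [-0.0003 -0.0008  0.0128]
-0.05 709 [0.     0.0003 0.0118]
-0.025 758 [0.0001 0.0001 0.012 ]
0 833 [0.0002 0.0002 0.0119]
0.025 920 [0.0004 0.0004 0.0118]
0.09 468 [0.0008 0.0002 0.0127]
[-0.09988934  0.09879643]
 t 9.6 shift [0.0554, -0.0165, -0.0831] turn [0.0028, -0.0011, -0.0056] deg 0.4 dist 0.101
[-50.4  22.6 121.4  72.8  20.3 -12.2]
```

View pics/w4.png

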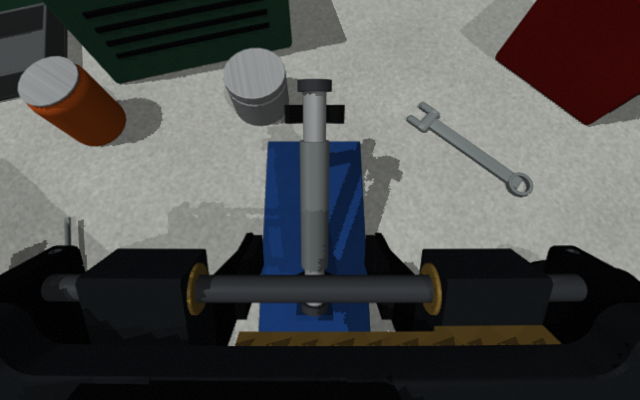

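Shaft centred between the fingers at (314,190), its fit within 0.5 mm, 200 mm long and 24 mm in diameter. Descend and grip.

Request:
play_rows([
  [[0.014,-0.004,-0.021],[0.001,0,-0.002]],
  [[0.028,-0.008,-0.042],[0.002,0,-0.004]],
  [[0.042,-0.0125,-0.063],[0.003,-0.001,-0.006]],
  [[0.051,-0.015,-0.077],[0.003,-0.001,-0.006]],
  [[0.0555,-0.0165,-0.083],[0.003,-0.001,-0.006]],
  [[0.0555,-0.0165,-0.083],[0.003,-0.001,-0.006]],
])

```text
time_s: 10.35
position: [0.5288, -0.2677, 0.1218]
tcp_rot: [[-0.261, 0.556, 0.789], [-0.965, -0.151, -0.212], [0.001, -0.818, 0.576]]
force: [-0.4, 0.1, -0.6]
opening: 0.689
```

Request:
play_rows([
  [[0,0,0],[0,0,0]],
  [[0,0,0],[0,0,0]],
  [[0,0,0],[0,0,0]],
  [[0,0,0],[0,0,0]],
  [[0,0,0],[0,0,0]],
  [[0,0,0],[0,0,0]],
], gripper=0.0)

```text
time_s: 11.1
position: [0.5288, -0.2674, 0.1219]
tcp_rot: [[-0.26, 0.556, 0.789], [-0.966, -0.151, -0.212], [0.001, -0.817, 0.576]]
force: [-1.1, 1.6, 2.3]
opening: 0.261
```

```bash
python3 - <<'E'
from plan import *
s=read_state();print(s['opening'],s['force'].round(1),s['joint_positions'].round(1));delta(SM,RS)
RV=tool(SR[:,0],[0,0,-1]); delta(SEAT+np.array([0,0,.1]),RV)
print(SEAT,SZ,SR[:,0])
E
```

```text
0.26083922357343386 [-1.1  1.6  2.3] [-45.9  35.7 117.  102.7  17.6 -39.3]
 t 11.1 shift [-0.0006, -0.0005, -0.002] turn [0.0018, 0.0031, -0.0012] deg 0.2 dist 0.002
 t 11.1 shift [0.0576, 0.5302, 0.2171] turn [-0.469, 0.5464, 1.8778] deg 115.2 dist 0.576
[0.58635991 0.2627716  0.233     ] [-0.55361558  0.14999907  0.81915204] [0.99347269 0.11407023 0.        ]
```

Request:
play_rows([
  [[-0.004,0.001,0.006],[0,0,0]],
  [[-0.014,0.004,0.02],[0,0,0]],
  [[-0.028,0.0075,0.041],[0,0,0]],
  [[-0.042,0.011,0.061],[0,0,0]],
  [[-0.055,0.015,0.085],[0,0,0]],
  [[-0.055,0.015,0.12],[0,0,0]],
  [[-0.055,0.015,0.155],[0,0,0]],
  [[-0.055,0.015,0.18],[0,0,0]],
  [[-0.055,0.015,0.18],[0,0,0]],
])

```text
time_s: 12.22
position: [0.4734, -0.253, 0.303]
tcp_rot: [[-0.261, 0.557, 0.789], [-0.965, -0.154, -0.211], [0.004, -0.816, 0.578]]
force: [0.1, -0.7, -5.0]
opening: 0.264
```

```bash
python3 - <<'E'
from plan import *
s=read_state();print(s['opening'],s['force'].round(1),s['joint_positions'].round(1))
RV=tool(SR[:,0],[0,0,-1]); delta(SEAT+np.array([0,0,.12]),RV)
E
```

```text
0.2641694477831002 [ 0.1 -0.7 -5. ] [-50.5  10.8 114.5  40.2  30.9  23.8]
 t 12.22 shift [0.1129, 0.5158, 0.056] turn [-0.4674, 0.5501, 1.8769] deg 115.2 dist 0.531
```

Request:
play_rows([
  [[0.005,0.01,0.01],[-0.019,0.022,0.075]],
  [[0.01,0.03,0.02],[-0.047,0.055,0.188]],
  [[0.02,0.06,0.03],[-0.084,0.099,0.338]],
  [[0.03,0.09,0.04],[-0.122,0.143,0.488]],
  [[0.04,0.12,0.05],[-0.159,0.187,0.638]],
  [[0.05,0.15,0.06],[-0.196,0.231,0.788]],
  [[0.06,0.18,0.06],[-0.234,0.275,0.938]],
  [[0.07,0.21,0.06],[-0.271,0.319,1.089]],
  [[0.08,0.24,0.06],[-0.308,0.363,1.239]],
  [[0.085,0.27,0.06],[-0.346,0.407,1.389]],
])

```text
time_s: 13.48
position: [0.5579, 0.0184, 0.3586]
tcp_rot: [[0.923, 0.156, 0.352], [-0.368, 0.083, 0.926], [0.116, -0.984, 0.134]]
force: [0.2, 0.8, -3.8]
opening: 0.265
```

```bash
python3 - <<'E'
from plan import *
s=read_state();print(s['opening'],s['force'].round(1),s['joint_positions'].round(1))
RV=tool(SR[:,0],[0,0,-1]); delta(SEAT+np.array([0,0,.12]),RV)
E
```

```text
0.26526008780835997 [ 0.2  0.8 -3.8] [-13.   14.9  89.5   7.2  68.    6. ]
 t 13.47 shift [0.0284, 0.2444, 0.0004] turn [-0.1196, 0.1339, 0.4845] deg 29.6 dist 0.246
```

Request:
play_rows([
  [[0.003,0.02,0.0],[-0.03,0.033,0.12]],
  [[0.007,0.06,0.0],[-0.065,0.073,0.264]],
  [[0.013,0.1,0.0],[-0.1,0.112,0.405]],
  [[0.018,0.14,0.0],[-0.12,0.134,0.4845]],
  [[0.022,0.18,0.0],[-0.12,0.134,0.4845]],
  [[0.026,0.22,0.0],[-0.12,0.134,0.4845]],
  [[0.0285,0.2445,0.0],[-0.12,0.134,0.4845]],
  [[0.0285,0.2445,0.0],[-0.12,0.134,0.4845]],
  [[0.0285,0.2445,0.0],[-0.12,0.134,0.4845]],
])

```text
time_s: 14.6
position: [0.5869, 0.2607, 0.3606]
tcp_rot: [[0.994, 0.005, -0.109], [0.109, -0.0, 0.994], [0.005, -1.0, -0.001]]
force: [0.6, 0.5, -3.1]
opening: 0.266
```

```bash
python3 - <<'E'
from plan import *
from scipy.optimize import least_squares
RV=tool(SR[:,0],[0,0,-1]); delta(SEAT+np.array([0,0,.12]),RV)
for n in('wrist','side','scene'): snap(n,n[0]+'5')
# shaft pose from clouds, in seat frame
for t in('w5','s5c' if 0 else 's5'):
    d=load(t);u,v,p=cloud(d);hsv=cv2.cvtColor(d['frame'],cv2.COLOR_RGB2HSV)[v,u].astype(int)
    e=(p-SEAT)@SR
    m=(abs(e[:,0])<.04)&(abs(e[:,1])<.13)&(abs(e[:,2]-.12)<.035)&(hsv[:,1]<70)
    for a,b in((-.105,-.09),(-.09,-.055),(-.05,-.02),(.02,.05),(.055,.09),(.09,.105)):
        q=e[m&(e[:,1]>a)&(e[:,1]<b)]
        if len(q)<15: print(t,a,len(q)); continue
        r0=.012 if abs(a+b)<.1 else .009 if abs(a+b)<.16 else .013
        r=least_squares(lambda k:np.hypot(q[:,0]-k[0],q[:,2]-k[1])-r0,[0,.12],loss='soft_l1',f_scale=.001); print(t,a,len(q),r.x.round(4))
    f=lambda n,mm:print(t,n,mm.sum(),np.percentile(e[mm],[1,50,99],axis=0).round(4).tolist() if mm.sum() else '')
    f('veeL',(abs(e[:,0])<.03)&(abs(e[:,1]-.075)<.014)&(abs(e[:,2])<.012)&(hsv[:,1]<90))
    f('veeR',(abs(e[:,0])<.03)&(abs(e[:,1]+.075)<.014)&(abs(e[:,2])<.012)&(hsv[:,1]<90))
d=load('s5');print(proj(d,np.array([SEAT+SR@[0,y,0] for y in(-.075,0,.075)])).round(1).tolist())
u,v=proj(d,SEAT[None]+[0,0,.06])[0].astype(int)
a=cv2.resize(cv2.imread('pics/w5.png'),(640,400));cv2.imwrite('pics/v5.png',np.hstack([cv2.resize(cv2.imread('pics/s5.png')[v-50:v+50,u-50:u+50],(400,400),interpolation=cv2.INTER_CUBIC),a[:, 240:640]]))
E
```

```text
t 14.6 shift [-0.0006, 0.0021, -0.0016] turn [-0.0, 0.0048, 0.005] deg 0.4 dist 0.003
w5 -0.105 0
w5 -0.09 0
w5 -0.05 1110 [-0.0002  0.1201]
w5 0.02 3013 [-0.    0.12]
w5 0.055 3414 [1.000e-04 1.202e-01]
w5 0.09 795 [1.000e-04 1.198e-01]
w5 veeL 565 [[-0.0298, 0.0623, -0.0114], [-0.0211, 0.0743, 0.0019], [0.0212, 0.0857, 0.0108]]
w5 veeR 0 
s5 -0.105 0
s5 -0.09 0
s5 -0.05 6
s5 0.02 110 [0.0008 0.1204]
s5 0.055 103 [0.001  0.1202]
s5 0.09 68 [0.0008 0.1199]
s5 veeL 128 [[-0.0288, 0.0642, -0.0119], [-0.0116, 0.0774, -0.0027], [0.0218, 0.0867, 0.0106]]
s5 veeR 69 [[-0.0192, -0.0825, -0.0113], [-0.0035, -0.0736, -0.0029], [0.0236, -0.0673, 0.0072]]
[[335.4, 243.9], [353.7, 259.8], [373.9, 277.3]]
```

View pics/v5.png

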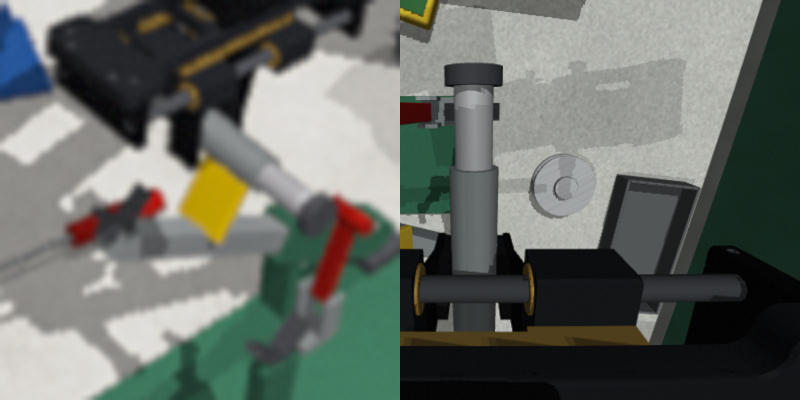

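The shaft is level and over the vees, offset ≤1 mm, with the keeper clear behind it. Lower it.

Request:
play_rows([
  [[0.0,0.002,-0.01],[0,0.003,0.003]],
  [[0.0,0.002,-0.03],[0,0.005,0.005]],
  [[0.0,0.002,-0.05],[0,0.005,0.005]],
  [[0.0,0.002,-0.07],[0,0.005,0.005]],
  [[0.0,0.002,-0.085],[0,0.005,0.005]],
  [[0.0,0.002,-0.098],[0,0.005,0.005]],
  [[0.0,0.002,-0.106],[0,0.005,0.005]],
  [[0.0,0.002,-0.112],[0,0.005,0.005]],
  [[0.0,0.002,-0.115],[0,0.005,0.005]],
  [[0.0,0.002,-0.115],[0,0.005,0.005]],
])

```text
time_s: 16.0
position: [0.5873, 0.2637, 0.2469]
tcp_rot: [[0.993, 0.002, -0.114], [0.114, 0.001, 0.993], [0.002, -1.0, 0.001]]
force: [-1.2, -0.6, -4.9]
opening: 0.262
```

```bash
python3 - <<'E'
from plan import *
RV=tool(SR[:,0],[0,0,-1]); delta(SEAT,RV)
s=read_state();print(s['force'].round(1),s['moment'].round(2))
E
```

```text
t 16.0 shift [-0.0009, -0.0009, -0.0079] turn [-0.0014, 0.0021, -0.0003] deg 0.1 dist 0.008
[-1.2 -0.6 -4.9] [0.01 0.04 0.01]
```

Request:
play_rows([
  [[0,0,-0.002],[0,0,0]],
  [[0,0,-0.004],[0,0,0]],
  [[0,0,-0.006],[0,0,0]],
  [[0,0,-0.006],[0,0,0]],
])

```text
time_s: 16.5
position: [0.587, 0.2637, 0.2411]
tcp_rot: [[0.993, 0.002, -0.114], [0.114, 0.001, 0.993], [0.002, -1.0, 0.001]]
force: [-1.0, 0.1, -1.9]
opening: 0.27
```

Request:
play_rows([
  [[0,0,-0.001],[0,0,0]],
  [[0,0,-0.002],[0,0,0]],
  [[0,0,-0.002],[0,0,0]],
])

```text
time_s: 16.88
position: [0.587, 0.2637, 0.2409]
tcp_rot: [[0.993, 0.003, -0.114], [0.114, 0.001, 0.993], [0.003, -1.0, 0.001]]
force: [-4.6, -1.3, 7.8]
opening: 0.267
```

Request:
play_rows([
  [[-0.001,0,0],[0,0,0]],
  [[-0.0015,0,-0.0005],[0,0,0]],
  [[-0.0015,0,-0.001],[0,0,0]],
  [[-0.0015,0,-0.001],[0,0,0]],
])

```text
time_s: 17.38
position: [0.5862, 0.2636, 0.2402]
tcp_rot: [[0.993, 0.004, -0.114], [0.114, 0.001, 0.993], [0.005, -1.0, 0.001]]
force: [-3.3, -1.2, 7.7]
opening: 0.267
```

```bash
python3 - <<'E'
from plan import *
s=read_state();print(s['force'].round(1),s['moment'].round(2))
c=snap('scene','c6');c=snap('side','d6')
d=load('d6');u,v=proj(d,SEAT[None])[0].astype(int);A=cv2.imread('pics/d6.png')[v-40:v+40,u-40:u+40]
d=load('c6');u,v=proj(d,SEAT[None])[0].astype(int);B=cv2.imread('pics/c6.png')[v-40:v+40,u-40:u+40]
cv2.imwrite('pics/v6.png',cv2.resize(np.hstack([A,B]),None,fx=5,fy=5,interpolation=cv2.INTER_CUBIC))
E
```

```text
[-3.3 -1.2  7.7] [-0.39  0.66 -0.02]
```

View pics/v6.png

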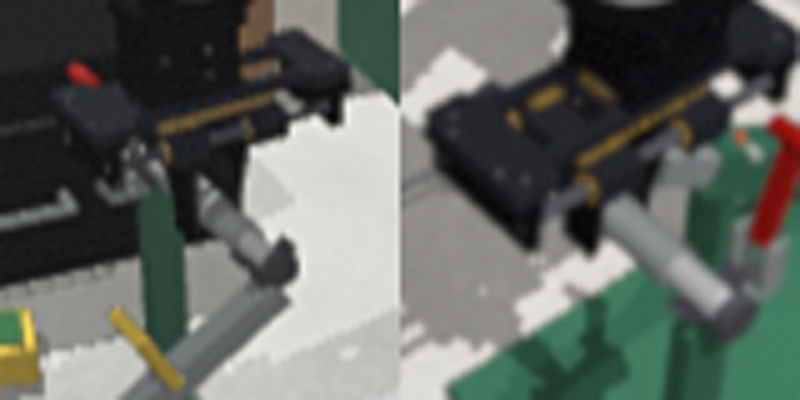

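Both ends are down in the vees with the collars outside. It's still touching one vee side slightly, so I nudge a little more before release.

Request:
play_rows([
  [[-0.001,0,0],[0,0,0]],
  [[-0.002,0,-0.0005],[0,0,0]],
  [[-0.002,0,-0.001],[0,0,0]],
  [[-0.002,0,-0.001],[0,0,0]],
])

```text
time_s: 17.98
position: [0.5856, 0.2635, 0.2399]
tcp_rot: [[0.993, 0.008, -0.114], [0.114, 0.002, 0.993], [0.008, -1.0, 0.001]]
force: [-2.1, -1.5, 9.0]
opening: 0.267
```

Request:
play_rows([
  [[0,0,0.001],[0,0,0]],
  [[0,0,0.001],[0,0,0]],
  [[0,0,0.001],[0,0,0]],
  [[0,0,0.001],[0,0,0]],
  [[0,0,0.001],[0,0,0]],
], gripper=0.055)

```text
time_s: 18.6
position: [0.5837, 0.2637, 0.2375]
tcp_rot: [[0.993, 0.002, -0.114], [0.114, 0.001, 0.993], [0.002, -1.0, 0.001]]
force: [-0.5, 0.8, -0.0]
opening: 0.623
```

Request:
play_rows([
  [[0,0,0.01],[0,0,0]],
  [[0,0,0.03],[0,0,0]],
  [[0,0,0.06],[0,0,0]],
  [[0,0,0.09],[0,0,0]],
  [[0,0,0.12],[0,0,0]],
  [[0,0,0.13],[0,0,0]],
  [[0,0,0.13],[0,0,0]],
])

```text
time_s: 19.48
position: [0.5838, 0.2637, 0.3683]
tcp_rot: [[0.993, 0.003, -0.114], [0.114, 0.002, 0.993], [0.003, -1.0, 0.001]]
force: [0.5, -0.1, 0.6]
opening: 0.632
```

```bash
python3 - <<'E'
from plan import *
from scipy.optimize import least_squares
snap('wrist','w7');snap('scene','c7')
for t in('w7','c7'):
    d=load(t);u,v,p=cloud(d);hsv=cv2.cvtColor(d['frame'],cv2.COLOR_RGB2HSV)[v,u].astype(int)
    e=(p-SEAT)@SR
    m=(abs(e[:,0])<.03)&(abs(e[:,1])<.13)&(abs(e[:,2])<.03)&(hsv[:,1]<70)
    for a,b in((-.05,-.02),(-.02,.02),(.02,.05)):
        q=e[m&(e[:,1]>a)&(e[:,1]<b)]
        if len(q)<15: print(t,a,len(q)); continue
        r=least_squares(lambda k:np.hypot(q[:,0]-k[0],q[:,2]-k[1])-.012,[0,0],loss='soft_l1',f_scale=.001); print(t,a,len(q),r.x.round(4))
    q=e[m&(e[:,2]>.003)&(abs(e[:,0])<.01)];print('y ends',np.percentile(q[:,1],[.5,99.5]).round(4))
    k=(p-HINGE)@SR
    km=((hsv[:,0]<8)|(hsv[:,0]>172))&(hsv[:,1]>130)&(np.linalg.norm(k,axis=1)<.1)
    print('keeper',km.sum(),np.percentile(k[km],[2,50,98],axis=0).round(4).tolist() if km.sum() else '')
RV=tool(SR[:,0],[0,0,-1]); delta(HINGE+SR@[-.075,0,.045],RV,.025)
delta(HINGE+SR@[-.075,0,.11],RV,.025)
E
```

```text
w7 -0.05 716 [-0.0013 -0.0005]
w7 -0.02 1059 [-0.0013 -0.0004]
w7 0.02 897 [-0.0012 -0.0004]
y ends [-0.0762  0.0972]
keeper 1517 [[-0.0213, -0.0147, 0.007], [-0.0124, -0.0006, 0.0675], [0.0002, 0.013, 0.0709]]
c7 -0.05 85 [-0.0007 -0.0013]
c7 -0.02 123 [-0.0005 -0.0012]
c7 0.02 101 [-0.0006 -0.0013]
y ends [-0.1016  0.0983]
keeper 157 [[-0.0185, -0.0111, 0.005], [-0.0095, 0.0013, 0.0465], [0.0011, 0.0147, 0.0702]]
 t 19.57 shift [-0.1145, 0.0613, -0.0514] turn [-0.0006, -0.0006, -0.0002] deg 0.1 dist 0.14
 t 19.57 shift [-0.1145, 0.0613, 0.0136] turn [-0.0006, -0.0006, -0.0002] deg 0.1 dist 0.131
```

Shaft seated: about 1 mm off the seat, y −2 mm, both cameras. Next is the keeper (tip at (−13, +65) mm from its hinge, about 0.24 rad). Close the fingers and go behind it.

Request:
play_rows([
  [[-0.03,0.01,0.013],[0,0,0]],
  [[-0.06,0.025,0.013],[0,0,0]],
  [[-0.09,0.045,0.013],[0,0,0]],
  [[-0.1145,0.0613,0.013],[0,0,0]],
  [[-0.1145,0.0613,0.013],[0,0,0]],
  [[-0.1145,0.0613,0.0],[0,0,0]],
  [[-0.1145,0.0613,-0.02],[0,0,0]],
  [[-0.1145,0.0613,-0.04],[0,0,0]],
  [[-0.1145,0.0613,-0.0515],[0,0,0]],
  [[-0.1145,0.0613,-0.0515],[0,0,0]],
], gripper=0.0)

```text
time_s: 20.82
position: [0.4692, 0.3242, 0.3146]
tcp_rot: [[0.994, -0.001, -0.113], [0.113, -0.0, 0.994], [-0.001, -1.0, 0.0]]
force: [0.4, 0.1, 0.3]
opening: 0.0
```

```bash
python3 - <<'E'
from plan import *
s=read_state();print(s['opening'],s['force'].round(1)); tip=s['position']+.025*s['tcp_rot'][:,1]
print('tip rel hinge',((tip-HINGE)@SR).round(4))
# corner path: corner at radius 54, 3+ normal offset
for th in(-5,10,25,40,50,60,70,78,84,88,91):
    t=np.radians(th); cx=.054*np.sin(t)-.003*np.cos(t); cz=.054*np.cos(t)+.003*np.sin(t)
    tgt=HINGE+SR@[cx-.015,0,cz]; print(th,(tgt-tip).round(4).tolist())
E
```

```text
0.00030411040387840095 [0.4 0.1 0.3]
tip rel hinge [-0.0744 -0.0006  0.0446]
-5 [0.0513, 0.0065, 0.009]
10 [0.0653, 0.0081, 0.0091]
25 [0.0789, 0.0097, 0.0056]
40 [0.0912, 0.0111, -0.0013]
50 [0.0981, 0.0119, -0.0076]
60 [0.1039, 0.0126, -0.015]
70 [0.1083, 0.0131, -0.0233]
78 [0.1108, 0.0134, -0.0304]
84 [0.112, 0.0135, -0.036]
88 [0.1125, 0.0135, -0.0397]
91 [0.1126, 0.0136, -0.0425]
```

Request:
play_rows([
  [[0.02,0.0025,0.004],[0,0,0]],
  [[0.04,0.005,0.009],[0,0,0]],
  [[0.0513,0.0065,0.009],[0,0,0]],
  [[0.0585,0.0073,0.009],[0,0,0]],
  [[0.0653,0.0081,0.009],[0,0,0]],
  [[0.0722,0.009,0.0075],[0,0,0]],
  [[0.0789,0.0097,0.0056],[0,0,0]],
  [[0.0855,0.0105,0.0025],[0,0,0]],
  [[0.0912,0.0111,-0.0013],[0,0,0]],
  [[0.0981,0.0119,-0.0076],[0,0,0]],
])

```text
time_s: 22.08
position: [0.5679, 0.3369, 0.3085]
tcp_rot: [[0.993, 0.002, -0.114], [0.114, 0.001, 0.993], [0.003, -1.0, 0.001]]
force: [-1.0, 0.4, 1.3]
opening: 0.004
```

Request:
play_rows([
  [[0.003,0.0004,-0.0035],[0,0,0]],
  [[0.0058,0.0007,-0.0074],[0,0,0]],
  [[0.0102,0.0012,-0.0157],[0,0,0]],
  [[0.0127,0.0015,-0.0228],[0,0,0]],
  [[0.0139,0.0016,-0.0284],[0,0,0]],
  [[0.0142,0.0016,-0.031],[0,0,0]],
  [[0.0142,0.0016,-0.031],[0,0,0]],
])

```text
time_s: 22.95
position: [0.5812, 0.3384, 0.2773]
tcp_rot: [[0.993, 0.001, -0.114], [0.114, 0.001, 0.993], [0.001, -1.0, 0.001]]
force: [-1.3, 0.7, -0.2]
opening: 0.004
```

Request:
play_rows([
  [[0,0,-0.002],[0,0,0]],
  [[0,0,-0.004],[0,0,0]],
  [[0,0,-0.005],[0,0,0]],
  [[0,0,-0.005],[0,0,0]],
])

```text
time_s: 23.45
position: [0.5815, 0.3385, 0.273]
tcp_rot: [[0.993, 0.002, -0.114], [0.114, 0.001, 0.993], [0.002, -1.0, 0.001]]
force: [-0.4, -0.0, 2.4]
opening: 0.009
```

Request:
play_rows([
  [[0,0,-0.001],[0,0,0]],
  [[0,0,-0.002],[0,0,0]],
  [[0,0,-0.002],[0,0,0]],
  [[0,0,-0.002],[0,0,0]],
])

```text
time_s: 23.95
position: [0.5816, 0.3385, 0.2727]
tcp_rot: [[0.993, 0.003, -0.114], [0.114, 0.002, 0.993], [0.003, -1.0, 0.001]]
force: [-1.4, -1.2, 7.3]
opening: 0.005
```

Solid contact: the keeper is on the shaft at z≈0.248 (7 N). Retract and check.

Request:
play_rows([
  [[0,0,0.01],[0,0,0]],
  [[0,0,0.04],[0,0,0]],
  [[-0.03,0,0.09],[0,0,0]],
  [[-0.08,0,0.13],[0,0,0]],
  [[-0.12,0,0.15],[0,0,0]],
  [[-0.12,0,0.15],[0,0,0]],
  [[-0.12,0,0.15],[0,0,0]],
])

```text
time_s: 24.82
position: [0.4618, 0.3384, 0.4205]
tcp_rot: [[0.993, 0.002, -0.114], [0.114, 0.001, 0.993], [0.002, -1.0, 0.001]]
force: [1.2, 0.3, 0.2]
opening: 0.006
```

```bash
python3 - <<'E'
from plan import *
from scipy.optimize import least_squares
print(read_state()['force'].round(1))
for n,t in(('wrist','w8'),('scene','c8'),('side','d8')):
    snap(n,t)
    d=load(t);u,v,p=cloud(d);hsv=cv2.cvtColor(d['frame'],cv2.COLOR_RGB2HSV)[v,u].astype(int)
    e=(p-SEAT)@SR
    m=(abs(e[:,0])<.03)&(abs(e[:,1])<.13)&(abs(e[:,2])<.03)&(hsv[:,1]<70)
    for a,b in((-.05,-.0),(.0,.05)):
        q=e[m&(e[:,1]>a)&(e[:,1]<b)]
        if len(q)<15: print(t,a,len(q)); continue
        r=least_squares(lambda k:np.hypot(q[:,0]-k[0],q[:,2]-k[1])-.012,[0,0],loss='soft_l1',f_scale=.001); print(t,a,len(q),r.x.round(4))
    k=(p-HINGE)@SR
    km=((hsv[:,0]<8)|(hsv[:,0]>172))&(hsv[:,1]>130)&(np.linalg.norm(k,axis=1)<.1)
    print('keeper',km.sum(),np.percentile(k[km],[2,50,98],axis=0).round(4).tolist() if km.sum() else '')
    f=(p-MOUTH)@PR
    y=(hsv[:,0]>20)&(hsv[:,0]<33)&(hsv[:,1]>120)&(abs(f[:,0]-.1)<.03)&(abs(f[:,1])<.03)&(f[:,2]<.09)&(f[:,2]>.03)
    c=(hsv[:,0]<16)&(hsv[:,1]>90)&(abs(f[:,1])<.015)&(abs(f[:,2]-.02)<.015)&(abs(f[:,0]+.03)<.02)
    print('paddle',y.sum(),np.median(f[y],0).round(4) if y.any() else '','copper',c.sum(),np.percentile(f[c][:,2],[50,95]).round(4) if c.any() else '')
def cr(t):
    d=load(t);u,v=proj(d,SEAT[None])[0].astype(int);return cv2.resize(cv2.imread(f'pics/{t}.png')[max(v-50,0):v+50,u-50:u+50],(400,400),interpolation=cv2.INTER_CUBIC)
cv2.imwrite('pics/v8.png',np.hstack([cr('c8'),cr('d8')]))
E
```

```text
[1.2 0.3 0.2]
w8 -0.05 0
w8 0.0 657 [-0.001  -0.0003]
keeper 1004 [[-0.0002, -0.013, -0.0007], [0.0407, -0.0001, 0.0028], [0.0676, 0.0136, 0.0057]]
paddle 0  copper 0 
c8 -0.05 149 [-0.0007 -0.0013]
c8 0.0 163 [-0.0006 -0.0014]
keeper 163 [[0.0024, -0.0106, -0.0047], [0.0467, 0.0018, 0.0032], [0.0712, 0.0144, 0.0067]]
paddle 146 [0.1032 0.0027 0.0463] copper 5 [0.0211 0.0229]
d8 -0.05 69 [0.0004 0.0016]
d8 0.0 58 [0.0004 0.0015]
keeper 62 [[0.0127, -0.016, -0.0036], [0.0492, -0.0049, 0.0039], [0.0701, 0.0115, 0.0081]]
paddle 43 [ 0.1004 -0.019   0.059 ] copper 3 [0.0211 0.0241]
```

View pics/v8.png

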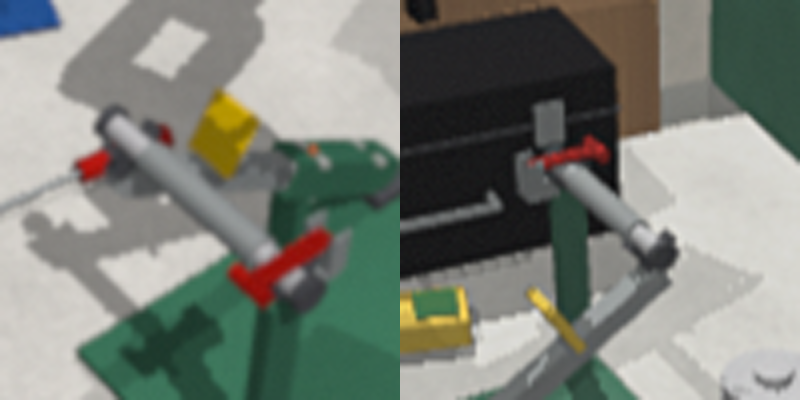

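The keeper lies level on the shaft (crop left (285,265)). The shaft is in both vees with its collars outside, and the button is out. Handing in.

```bash
python3 -c "
from rig import *
print(hand_in())"
```

```text
the job is handed in; nothing more can be done
None
```

I finished all three parts and handed the job in at about 25 s of the 69 s allowed. `hand_in()` gives no verdict, so the result rests on my own checks.

- **Strut:** I drew it out by the paddle until the button popped through the upper hole. A further tug did not move it. At the last check the paddle sat at about 0.100–0.103 m along the strut (0.100 expected) and the button stood about 6 mm proud.
- **Shaft:** I lifted it off the rack and lowered it into both vees, letting go only after it pressed on them. The cameras put its middle within about 1.6 mm of the seat across and in height. It is about 2 mm off along its length and parallel to the vees, with one collar outside each.
- **Keeper:** I swung it over and pressed it onto the shaft with about 7 N. All three cameras show it lying level, about 2.0 rad.
- **At hand-in:** the gripper was raised well clear, touching nothing, with wrist force about 1 N. I never touched the bystanders, but I did not measure their positions at the end.

**One disagreement:** the stand's base outline put its origin about 5 mm from where the tube holes, paddle and vees put it. I went by those features, and the shaft seated as they predicted. The two fixed cameras also differ by about 3 mm on the shaft's height (−1.4 and +1.6 mm), both inside the 6 mm limit.

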